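# Fill the stock tub and snap its cap on

## Robot

A 7-joint arm with a two-finger parallel gripper is mounted at the origin on the work surface. World frame = base frame: x ahead of the robot, y to its left, z up, the work surface at z = 0. Lengths are in m, angles in rad, forces in N, time in s.
With the tool pointing down it reaches from about 0.35 to 0.9 m from the base axis. Payload 19.9 kg.
Tool frame: the origin (TCP) lies on the centre line of the jaws, within the pads' length; the fingertips stand ctrl.finger_overhang ahead of it and the grasp point (between the pads) lies 2 mm behind it (ctrl.finger_overhang is the distance from the TCP to the fingertips, in m); z points along the fingers, y is the line along which they close (so a half turn about z gives the same grasp; the last joint's range is limited). The gripper opens to 94 mm and grips with 3 to 60 N. Pads are 16 mm wide; open, the fingers measure 119 mm over their backs; the gripper's body (75 mm by 177 mm) begins 78 mm behind the grasp point.
Start: joints at [1.242, 0.417, -0.01, 1.614, 0.005, 1.111, -0.053], TCP at [0.177, -0.599, 0.222] pointing down, gripper open.
Joint ranges: [-2.81, 2.81], [-0.39, 2.02], [-1.27, 1.25], [0.06, 2.57], [-1.19, 4.33], [0.19, 2], [-2.82, 2.82]. Speed limits (rad/s): [1.89, 1.89, 2.39, 2.39, 3.01, 3.01, 3.01].

## Interface

Orientations are given as a unit quaternion [x, y, z, w].
In Python, from workcell import ctrl, vision, order gives the robot as it stands.
- The arm moves only by the tool send_rows, never from a script. Its argument "steps" is a list of rows, each a list of 3 entries, a list of its own where there are three numbers: the shift along the tool's x, y, z in mm, then the turn, a rotation vector about the tool's x, y, z in rad, then the gripper's target within -1 to 1 (shut at 1, half-way at 0, fully open at -1). A call has 1 to 5 rows; each row is the pose to reach, as a shift and turn from the pose commanded when the call began, along the tool's axes at that moment; what a row does not reach only later rows make up. A row lasts 1/10 s, in which the tool goes at most 50 mm and 8.59 degrees, less where a joint would pass 70% of its speed; a pose out of reach is approached as far as the arm can. A call with a gripper value outside its range is refused whole. The fingers move at their own pace and stop on an object; the grip force is fixed at half the most. Time passes only in rows, so rows that repeat a pose let the fingers close. It gives the time, the measured TCP pose, the force, the opening and the grip force at its end, in the units of the state.
- ctrl.get_state(): the state, without advancing time (a new reading comes with each control period).
- vision.get_image(name): name is "scene" or "top"; returns a dict with "color" (384x512x3 uint8, blue, green, red), "fovy" (degrees; the focal length in pixels is half the picture's height over the tangent of half this angle, whatever the lens; pixels are square), "cx", "cy" (the principal point, pixels), "R" (3x3) and "t" (3): a world point X has camera coordinates R X + t. Camera axes: x right, y down, z forward; pixel columns grow to the right and rows downward; lengths in m; the calibration is good to about 2 mm. A picture is of the moment at which its call begins. There is no depth.
- order.sign_off(): hands the job in; it is judged then, once.
The state is a dict: "t": time; "joints": joint angles; "qd": joint speeds; "effort": joint torques, N m; "position": TCP position; "tcp_rot": TCP orientation; "force": force on the tool from outside, world axes, zero at the start; "ft_torque": the same for the moment, N m; "finger_gap": finger opening in m; "gripper_force": force on a finger pad.
Only numpy, scipy, OpenCV 4.12 (cv2) and the standard library are available. Lean on these libraries where they do the work, as an engineer would, in place of code of your own. Each camera call takes 0.05 s, during which the arm holds its last target. There are 200 camera calls.

## Task

Drop both foil-wrapped stock blocks into the open blue tub on the orange lazy Susan, then fit the red cap over the tub's white neck and press it straight down past the click until it sits fully home. Finish while still pressing: keep the gripper on the cap, pushing down firmly, and do not let go or lift off at the end. Leave the jam jars, the mug and the tongs where they are.

Things in the scene. Friction and masses are not known exactly. Their poses are not given: they have to be found in the camera images.
- tub: round blue stock tub, 80 mm in diameter, open at the top, fixed on the orange plate. Origin: centre of its underside, z up. Its flat blue shoulder is 62 mm up; above it a white neck, 54 mm in outer diameter, runs straight up to 86 mm, then tapers to 46 mm at the mouth, 92.5 mm up. Inner floor 5 mm up. Four smooth spring-loaded steel balls bulge 4 mm out of the neck, 10 mm above the shoulder
- tub_mouth (a point): centre of the tub's open mouth, 92.5 mm above the tub's underside. The opening is 41 mm wide here, 48 mm in the neck
- tub_seat (a point): point on the tub's axis at shoulder height, where the fitted cap's origin comes. A cap lowered over the neck meets the spring balls with its rim about 15 mm above here; the push needed rises within 2 mm to about 12 N (up to 20 N off-centre), then drops off (the click, about 11 mm above here); the cap must go on down to the shoulder, where it stops hard
- turn (a joint): turn of the orange lazy Susan, rad, counter-clockwise from above. Plate 244 mm in diameter, top 22 mm and rim 27 mm above the counter; it turns stiffly (0.25 N m). The tub stands 55 mm off its axis; two spice pots, 54 mm high, stand opposite. No need to turn it
- cap: round red snap cap, 70 mm in diameter, 34 mm high, hollow, open below (bore 57 mm at its lower rim, wider above), with a white round knob on top, 24 mm in diameter, 26 mm high. Origin: centre of its lower rim, z up. About 70 g. Starts upright on a bamboo coaster 100 mm across, 8 mm thick. Held by the knob, it can be pushed by the fingertips standing on its flat top
- cap_knob (a point): centre of the top of the cap's knob, 60 mm above the cap's origin
- block_a: foil-wrapped stock block, gold with a red band, 24 mm (its x) by 16 mm (its y) by 14 mm high (z), 14 g, lying flat on the counter. Origin: centre of its underside
- block_b: the second stock block, the same as the first
- jar_a: glass jam jar with a red lid, 64 mm in diameter, 90 mm high; origin under its centre; bystander
- jar_b: glass jam jar with a brass-coloured lid, 64 mm in diameter, 90 mm high; origin under its centre; bystander
- mug: white mug, 80 mm in diameter, 90 mm high, handle at its +y; origin under its centre; bystander
- tongs: stainless tongs lying on the counter, about 210 mm long (x), 50 mm wide, 24 mm high; origin at the counter below their middle; bystander

How it is judged:
By the outcome, as a careful person would: the job done as asked, in the order asked, and still so for the second after the job is handed in, while the arm keeps its last pose, push and grip.
It also fails if it takes over 70 s, if anything falls off the work surface, if the arm or the gripper's body presses on something with over 40 N, if the wrist force passes 120 N, or if a joint passes its speed limit or range.

## Working session

There is one attempt and no reset: what is moved stays moved. The work goes in short steps, Python scripts to look and compute and a tool call to move; the robot and the scene stay as the last step left them, time stands still between calls to the robot, and variables do not carry over. Pictures are saved under pics/ and viewed, at most 10 in all, crops included, and the job is handed in when it is done.

Besides the shell and the picture viewer there is one more tool, called after "Call:" by a JSON object that holds its "name" and its "arguments", one argument or row to a line. send_rows: Moves the arm, as the interface text tells. Its arguments: {"type":"object","properties":{"steps":{"type":"array","items":{"type":"array"}}},"required":["steps"]}

```bash
mkdir -p pics; ls
cat > h.py <<'E'
from workcell import ctrl, vision, order
import numpy as np, cv2
def cap(name,fn):
    im=vision.get_image(name); cv2.imwrite('pics/'+fn,im['color']); np.save('pics/'+name,im,allow_pickle=True); return im
def load(name): return np.load('pics/'+name+'.npy',allow_pickle=True).item()
def ray(im,u,v):
    f=192/np.tan(np.radians(im['fovy'])/2); d=im['R'].T@np.array([(u-im['cx'])/f,(v-im['cy'])/f,1]); c=-im['R'].T@im['t']; return c,d
def at(im,u,v,z):
    c,d=ray(im,u,v); return c+d*(z-c[2])/d[2]
def proj(im,X):
    f=192/np.tan(np.radians(im['fovy'])/2); p=im['R']@np.array(X)+im['t']; return np.round([im['cx']+f*p[0]/p[2],im['cy']+f*p[1]/p[2]],1)
E
python3 - <<'E'
from h import *
for n in('scene','top'):
    im=cap(n,n+'0.png'); print(n,im['color'].shape,im['fovy'],im['cx'],im['cy'],-im['R'].T@im['t'],im['R'].round(3))
    cv2.imwrite(f'pics/{n}0b.png',cv2.resize(im['color'],(800,600),interpolation=cv2.INTER_CUBIC))
print(ctrl.get_state(),ctrl.finger_overhang)
E
```

```text
pics
scene (384, 512, 3) 43.83762947940429 266.27391783787624 191.60843055322786 [ 1.47542364 -0.12948681  0.92571653] [[ 0.155  0.988  0.004]
 [ 0.67  -0.102 -0.735]
 [-0.726  0.117 -0.678]]
top (384, 512, 3) 43.23504480725053 256.9596044035452 197.0528145938028 [0.52127401 0.02451824 1.41829018] [[-0.005 -1.    -0.014]
 [-0.999  0.005 -0.033]
 [ 0.033  0.014 -0.999]]
{'t': 0.1, 'joints': array([ 1.24247095,  0.41791413, -0.01032628,  1.61409942,  0.00465628,
        1.11072201, -0.05296811]), 'qd': array([-0.0004315 , -0.00106835, -0.00032669, -0.00228211,  0.00097179,
       -0.00123037,  0.00099069]), 'effort': array([ 2.49240999e-03, -8.52581906e+01,  6.40433785e-01, -4.26693821e+01,
       -4.89386776e-02,  1.61995506e-02, -9.51305594e-06]), 'position': array([ 0.17674196, -0.59915114,  0.22189393]), 'tcp_rot': array([ 9.89730881e-01,  1.42942193e-01, -9.88077921e-05, -5.50688061e-04]), 'force': array([-0.09796873,  0.71045433, -0.79868722]), 'ft_torque': array([ 0.00471453,  0.00151747, -0.04268861]), 'gripper_force': 0.0, 'finger_gap': 0.09391916655560796} 0.017
```

View pics/top0b.png

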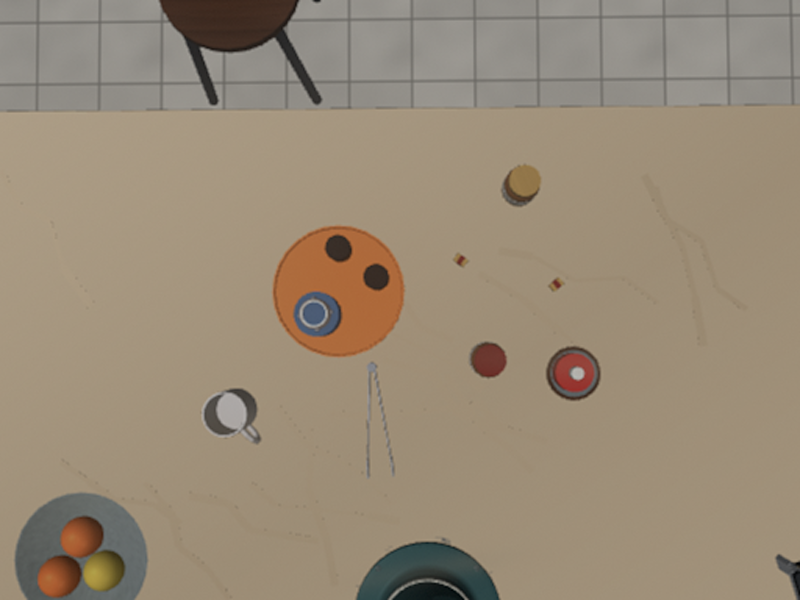

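View pics/scene0b.png

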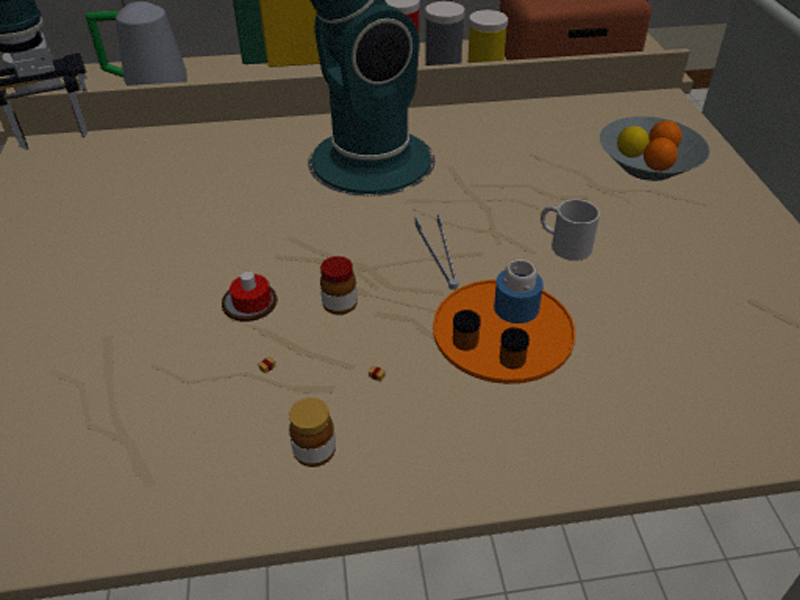

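The top view shows the tub mouth near (314,314), blocks near (460,260) and (556,284), and the cap knob near (577,374), all in 800x600 pixels. I'll enlarge these spots from both cameras.

Run:
```python
from h import *
top=load('top')['color'];sc=load('scene')['color']
s=0.64
def crop(im,u,v,w,h,k): 
    u=int(u);v=int(v);c=im[v-h//2:v+h//2,u-w//2:u+w//2]; print('origin',u-w//2,v-h//2,'x',k); return cv2.resize(c,None,fx=k,fy=k,interpolation=cv2.INTER_CUBIC)
A=crop(top,460*s,260*s,20,20,13);B=crop(top,556*s,284*s,20,20,13);T=crop(top,316*s,314*s,52,52,5);C=crop(top,575*s,374*s,52,52,5)
A2=crop(sc,377*s,374*s,20,20,13);B2=crop(sc,267*s,365*s,20,20,13)
cv2.imwrite('pics/z1.png',np.vstack([np.hstack([A,B,T]),np.hstack([A2,B2,C])]))
T=crop(sc,519*s,290*s,50,60,8);C=crop(sc,250*s,295*s,50,60,8)
cv2.imwrite('pics/z2.png',np.hstack([T,C]))
```

```text
origin 284 156 x 13
origin 345 171 x 13
origin 176 174 x 5
origin 342 213 x 5
origin 231 229 x 13
origin 160 223 x 13
origin 307 155 x 8
origin 135 158 x 8
```

View pics/z1.png

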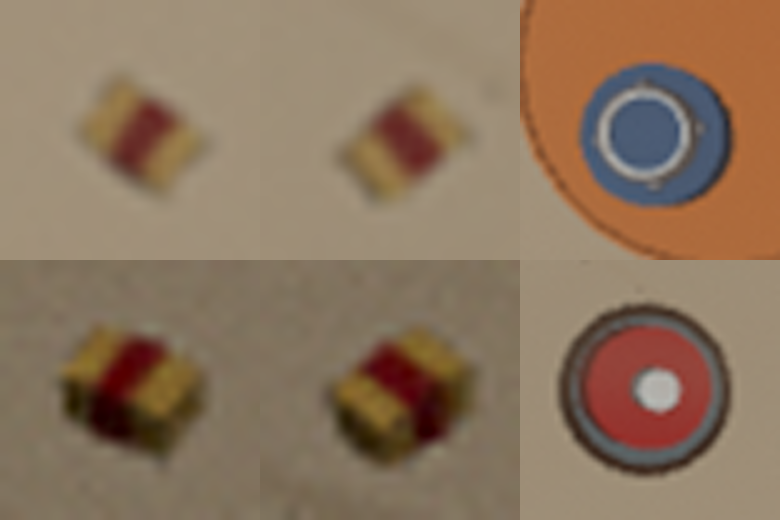

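View pics/z2.png

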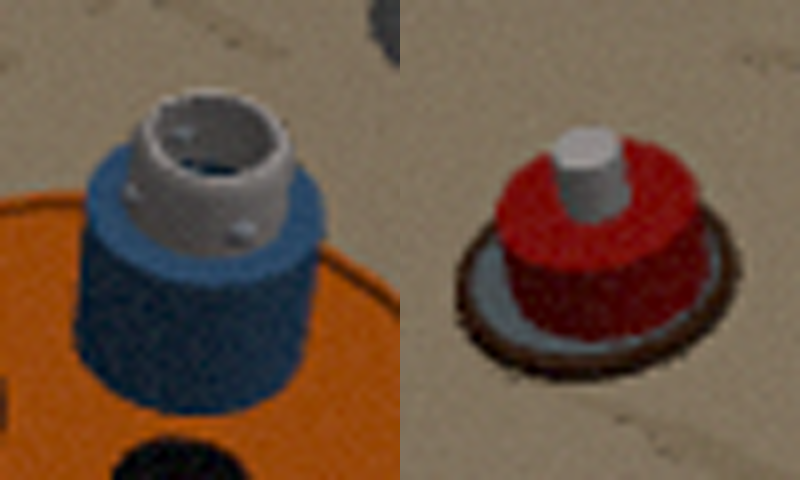

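z1 and z2 show both blocks lying diagonally. The tub mouth is at tile (125,133) in the top view and (216,135) in the scene view. The knob is at (139,130) in the top view and (188,147) in the scene view. Next I'll compute positions and cross-check the two cameras.

Run:
```python
from h import *
top=load('top');sc=load('scene')
px=lambda o,k,p:((p[0]+.5)/k-.5+o[0],(p[1]+.5)/k-.5+o[1])
D={'A':(((284,156),13,(143,137)),((231,229),13,(132,113)),.014),
'B':(((345,171),13,(141,144)),((160,223),13,(147,119)),.014),
'mouth':(((176,174),5,(125,133)),((307,155),8,(216,135)),.1145),
'knob':(((342,213),5,(139,130)),((135,158),8,(188,147)),.068)}
for n,(a,b,z) in D.items():
    ra=ray(top,*px(*a));rb=ray(sc,*px(*b))
    M=np.stack([ra[1],-rb[1]],1);s=np.linalg.lstsq(M,rb[0]-ra[0],rcond=None)[0]
    print(n,at(top,*px(*a),z).round(4),at(sc,*px(*b),z).round(4),'tri',((ra[0]+ra[1]*s[0]+rb[0]+rb[1]*s[1])/2).round(4))
print('captop',at(top,*px((342,213),5,(127.5,127.5)),.042))
for n,o,c in(('A',(284,156),[(80,133),(122,75),(208,145),(163,197)]),('B',(345,171),[(77,155),(160,82),(208,133),(120,207)])):
    P=np.array([at(top,*px(o,13,p),.014)[:2] for p in c]);
    for i in range(4):
        e=P[(i+1)%4]-P[i];print(n,np.linalg.norm(e).round(4),np.degrees(np.arctan2(e[1],e[0])).round(1))
from scipy.spatial.transform import Rotation as R
s=ctrl.get_state();print(R.from_quat(s['tcp_rot']).as_matrix().round(3))
```

```text
A [ 0.6571 -0.0658  0.014 ] [ 0.6587 -0.0632  0.014 ] tri [ 0.6574 -0.0645  0.0128]
B [ 0.611  -0.2415  0.014 ] [ 0.6124 -0.2392  0.014 ] tri [ 0.6111 -0.2405  0.013 ]
mouth [0.5567 0.1943 0.1145] [0.5558 0.1979 0.1145] tri [0.557  0.1958 0.1157]
knob [ 0.4491 -0.2682  0.068 ] [ 0.449  -0.2652  0.068 ] tri [ 0.4492 -0.2666  0.0686]
captop [ 0.44913345 -0.26739076  0.042     ]
A 0.016 -36.2
A 0.0248 -129.6
A 0.0154 138.8
A 0.0234 51.9
B 0.0247 -49.0
B 0.0155 -137.4
B 0.0257 129.7
B 0.015 39.0
[[ 0.959  0.283 -0.   ]
 [ 0.283 -0.959  0.001]
 [-0.    -0.001 -1.   ]]
```

Both cameras agree to within about 3 mm. Next: a helper that turns a goal pose into tool-frame shifts, and the approach to block_b.

```bash
cat >> h.py <<'E'
from scipy.spatial.transform import Rotation as Rot
def goal(x,y,z,yang):
    s=ctrl.get_state(); R0=Rot.from_quat(s['tcp_rot']); a=np.radians(yang)
    Y=np.array([np.cos(a),np.sin(a),0]);Z=np.array([0,0,-1.]);G=Rot.from_matrix(np.stack([np.cross(Y,Z),Y,Z],1))
    print('shift mm',(R0.inv().apply(np.array([x,y,z])-s['position'])*1e3).round(1),'rot',(R0.inv()*G).as_rotvec().round(4),'t',s['t'])
E
python3 -c "
from h import *
goal(.6117,-.2404,.12,40.8)"
```

```text
shift mm [ 518.7 -220.9  102.1] rot [-8.000e-04 -1.100e-03 -1.996e+00] t 0.1
```

Call:
{"name": "send_rows", "arguments": {
  "steps": [
    [[519,-221,30],[0,0,-1.996],-0.3],
    [[519,-221,30],[0,0,-1.996],-0.3],
    [[519,-221,30],[0,0,-1.996],-0.3],
    [[519,-221,30],[0,0,-1.996],-0.3],
    [[519,-221,30],[0,0,-1.996],-0.3]
  ]
}}

```text
t: 0.6
position: [0.3706, -0.4391, 0.209]
tcp_rot: [0.867, 0.498, -0.0, -0.0]
force: [1.1, -1.2, 0.5]
finger_gap: 0.0618
gripper_force: 0.0
```

```bash
python3 -c "
from h import *
goal(.6117,-.2404,.12,40.8);print(ctrl.get_state()['joints'])"
```

```text
shift mm [293.1 108.2  89. ] rot [-2.0000e-04 -1.0000e-04 -1.2401e+00] t 0.6
[ 1.01394315  0.35193545 -0.24660104  1.74995807  0.09714864  1.05180501
  0.2056095 ]
```

Call:
{"name": "send_rows", "arguments": {
  "steps": [
    [[293,108,89],[0,0,-1.24],-0.3],
    [[293,108,89],[0,0,-1.24],-0.3],
    [[293,108,89],[0,0,-1.24],-0.3],
    [[293,108,89],[0,0,-1.24],-0.3],
    [[293,108,89],[0,0,-1.24],-0.3]
  ]
}}

```text
t: 1.1
position: [0.557, -0.2874, 0.1399]
tcp_rot: [0.625, 0.781, -0.0, -0.0]
force: [0.5, -1.3, -0.1]
finger_gap: 0.0609
gripper_force: 0.0
```

```bash
python3 -c "
from h import *
goal(.6117,-.2404,.12,40.8)"
```

```text
shift mm [33.8 63.8 19.9] rot [-1.000e-04 -2.000e-04 -4.903e-01] t 1.1
```

Call:
{"name": "send_rows", "arguments": {
  "steps": [
    [[34,64,45],[0,0,-0.49],-0.3],
    [[34,64,45],[0,0,-0.49],-0.3],
    [[34,64,45],[0,0,-0.49],-0.3],
    [[34,64,65],[0,0,-0.49],-0.3],
    [[34,64,65],[0,0,-0.49],-0.3]
  ]
}}

```text
t: 1.6
position: [0.6096, -0.2415, 0.073]
tcp_rot: [0.419, 0.908, 0.0, -0.002]
force: [0.6, 0.0, -0.3]
finger_gap: 0.0613
gripper_force: 0.0
```

Run:
```python
from h import *
goal(.6117,-.2404,.019,40.8)
s=ctrl.get_state();p=s['position'];Y=Rot.from_quat(s['tcp_rot']).apply([0,1,0]);print(p,Y,s['finger_gap'])
for n in('scene','top'):
    im=cap(n,n+'1.png');c=proj(im,[.6117,-.2404,.014])
    if n=='scene': u,v=c.astype(int)-[0,15];o=(u-25,v-30);C=im['color'][v-30:v+30,u-25:u+25];cv2.imwrite('pics/z3.png',cv2.resize(C,None,fx=10,fy=10,interpolation=cv2.INTER_CUBIC)[:600])
    t=p-[0,0,.017]
    if n=='scene':
      for q in(t,t+Y*s['finger_gap']/2,t-Y*s['finger_gap']/2): print('pred tip in crop',(proj(im,q)-o+.5)*10)
```

```text
shift mm [-0.7  2.4 54. ] rot [-0.0017 -0.0037 -0.0055] t 1.6
[ 0.60961483 -0.24147397  0.07304419] [ 0.76055148  0.64927543 -0.00169198] 0.06127041949415508
pred tip in crop [232. 342.]
pred tip in crop [313. 400.]
pred tip in crop [153. 285.]
```

View pics/z3.png

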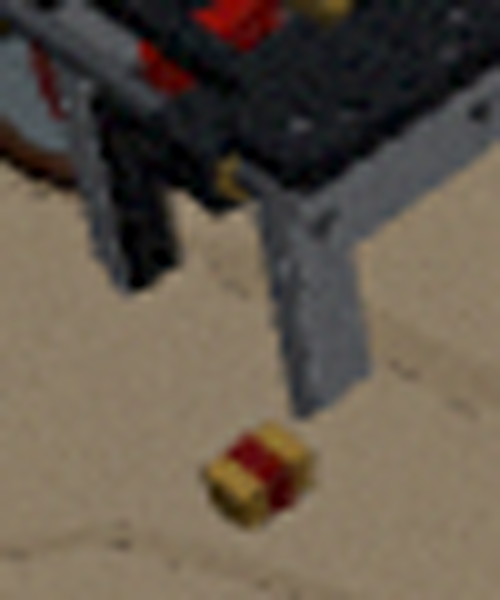

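The crop shows both fingertips straddling block_b. The far pad's lower edge is near (155,278) against a predicted (153,285), so the calibration fits to about 2 mm. Descending and gripping now.

Call:
{"name": "send_rows", "arguments": {
  "steps": [
    [[-1,2,30],[-0.002,-0.004,-0.005],-0.3],
    [[-1,2,53],[-0.002,-0.004,-0.005],-0.3],
    [[-1,2,53],[-0.002,-0.004,-0.005],-0.3],
    [[-1,2,53],[-0.002,-0.004,-0.005],1],
    [[-1,2,53],[-0.002,-0.004,-0.005],1]
  ]
}}

```text
t: 2.2
position: [0.6141, -0.2417, 0.0245]
tcp_rot: [0.417, 0.909, 0.0, 0.003]
force: [-0.1, 0.2, 0.6]
finger_gap: 0.0483
gripper_force: 0.0
```

Call:
{"name": "send_rows", "arguments": {
  "steps": [
    [[0,0,0],[0,0,0],1],
    [[0,0,0],[0,0,0],1],
    [[0,0,0],[0,0,0],1]
  ]
}}

```text
t: 2.5
position: [0.6134, -0.2415, 0.0231]
tcp_rot: [0.417, 0.909, 0.0, 0.002]
force: [0.0, 0.1, 0.6]
finger_gap: 0.0247
gripper_force: 0.0
```

Call:
{"name": "send_rows", "arguments": {
  "steps": [
    [[0,0,2.5],[0,0,0],1],
    [[0,0,2.5],[0,0,0],1],
    [[0,0,2.5],[0,0,0],1],
    [[0,0,2.5],[0,0,0],1]
  ]
}}

```text
t: 2.9
position: [0.6135, -0.2414, 0.0203]
tcp_rot: [0.417, 0.909, 0.0, 0.002]
force: [0.3, -0.4, 4.6]
finger_gap: 0.0152
gripper_force: 30.0
```

Call:
{"name": "send_rows", "arguments": {
  "steps": [
    [[0,0,-40],[0,0,0],1],
    [[0,0,-90],[0,0,0],1],
    [[0,0,-140],[0,0,0],1],
    [[0,0,-160],[0,0,0],1]
  ]
}}

```text
t: 3.3
position: [0.6139, -0.2411, 0.1848]
tcp_rot: [0.417, 0.909, 0.0, 0.005]
force: [-0.4, -0.4, 0.2]
finger_gap: 0.0157
gripper_force: 30.0
```

```bash
python3 -c "
from h import *
goal(.5564,.196,.18,40.8)"
```

```text
shift mm [368.7 241.7   2.9] rot [ 0.0043  0.0081 -0.0009] t 3.3
```

Call:
{"name": "send_rows", "arguments": {
  "steps": [
    [[369,242,0],[0,0,0],1],
    [[369,242,0],[0,0,0],1],
    [[369,242,0],[0,0,0],1],
    [[369,242,0],[0,0,0],1],
    [[369,242,0],[0,0,0],1]
  ]
}}

```text
t: 3.8
position: [0.5792, 0.0086, 0.1794]
tcp_rot: [0.417, 0.909, -0.0, 0.002]
force: [1.1, 0.7, 0.5]
finger_gap: 0.0155
gripper_force: 30.0
```

```bash
python3 -c "
from h import *
goal(.5564,.196,.18,40.8)"
```

```text
shift mm [156.9 105.   -1. ] rot [ 0.0017  0.0038 -0.0013] t 3.8
```

Call:
{"name": "send_rows", "arguments": {
  "steps": [
    [[157,105,0],[0,0,0],1],
    [[157,105,0],[0,0,0],1],
    [[157,105,0],[0,0,0],1],
    [[157,105,0],[0,0,0],1],
    [[157,105,0],[0,0,0],1]
  ]
}}

```text
t: 4.3
position: [0.5551, 0.2004, 0.1793]
tcp_rot: [0.413, 0.911, 0.001, 0.001]
force: [-1.2, -0.8, 0.5]
finger_gap: 0.0157
gripper_force: 30.0
```

Call:
{"name": "send_rows", "arguments": {
  "steps": [
    [[0,0,0],[0,0,0],1],
    [[0,0,0],[0,0,0],1]
  ]
}}

```text
t: 4.5
position: [0.5574, 0.193, 0.1789]
tcp_rot: [0.417, 0.909, -0.0, 0.002]
force: [-0.5, 0.5, 0.2]
finger_gap: 0.0156
gripper_force: 30.0
```

```bash
python3 -c "
from h import *
goal(.5564,.196,.141,40.8)"
```

```text
shift mm [ 3.1  1.2 37.9] rot [ 0.0012  0.0042 -0.0025] t 4.5
```

Call:
{"name": "send_rows", "arguments": {
  "steps": [
    [[2,1,30],[0,0,0],1],
    [[2,1,38],[0,0,0],1],
    [[2,1,38],[0,0,0],1],
    [[2,1,38],[0,0,0],1]
  ]
}}

```text
t: 4.9
position: [0.5571, 0.1959, 0.1418]
tcp_rot: [0.417, 0.909, 0.0, 0.002]
force: [-0.2, 0.7, -0.1]
finger_gap: 0.0153
gripper_force: 30.0
```

Run:
```python
from h import *
goal(.5564,.196,.141,40.8)
im=cap('scene','scene2.png');u,v=proj(im,[.5564,.196,.115]).astype(int)
C=im['color'][v-30:v+30,u-30:u+30];cv2.imwrite('pics/z4.png',cv2.resize(C,None,fx=8,fy=8,interpolation=cv2.INTER_CUBIC))
```

```text
shift mm [ 0.5 -0.5  0.8] rot [ 0.0022  0.004  -0.0019] t 4.9
```

View pics/z4.png

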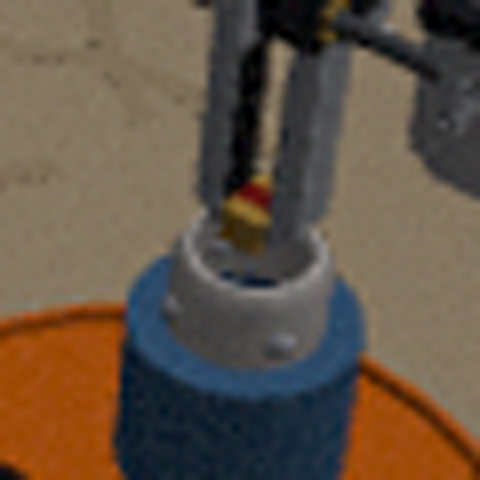

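The block hangs over the mouth: block near (248,220), mouth centre near (256,250). Releasing.

Call:
{"name": "send_rows", "arguments": {
  "steps": [
    [[0,0,0],[0,0,0],-0.3],
    [[0,0,0],[0,0,0],-0.3],
    [[0,0,0],[0,0,0],-0.3],
    [[0,0,0],[0,0,0],-0.3],
    [[0,0,0],[0,0,0],-0.3]
  ]
}}

```text
t: 5.45
position: [0.5568, 0.1964, 0.1412]
tcp_rot: [0.417, 0.909, 0.0, 0.002]
force: [0.4, -0.2, -0.5]
finger_gap: 0.0523
gripper_force: 0.0
```

Call:
{"name": "send_rows", "arguments": {
  "steps": [
    [[0,0,-45],[0,0,0],-0.3]
  ]
}}

```text
t: 5.55
position: [0.5544, 0.1952, 0.1823]
tcp_rot: [0.417, 0.909, -0.002, -0.001]
force: [-0.2, -0.2, 0.4]
finger_gap: 0.0593
gripper_force: 0.0
```

```bash
python3 -c "
from h import *
goal(.6580,-.0645,.15,-38.7)"
```

```text
shift mm [-264.4  -90.8   32.9] rot [-0.0038  0.0039  1.3864] t 5.55
```

Call:
{"name": "send_rows", "arguments": {
  "steps": [
    [[-264,-91,0],[0,0,1.386],-0.3],
    [[-264,-91,0],[0,0,1.386],-0.3],
    [[-264,-91,0],[0,0,1.386],-0.3],
    [[-264,-91,0],[0,0,1.386],-0.3],
    [[-264,-91,0],[0,0,1.386],-0.3]
  ]
}}

```text
t: 6.05
position: [0.6495, -0.0378, 0.1872]
tcp_rot: [0.723, 0.691, 0.001, 0.002]
force: [0.2, 1.2, 0.6]
finger_gap: 0.0614
gripper_force: 0.0
```

```bash
python3 -c "
from h import *
goal(.6580,-.0645,.07,-38.7)"
```

```text
shift mm [-26.1   9.1 117.2] rot [4.800e-03 2.000e-04 6.304e-01] t 6.05
```

Call:
{"name": "send_rows", "arguments": {
  "steps": [
    [[-26,9,60],[0,0,0.63],-0.3],
    [[-26,9,100],[0,0,0.63],-0.3],
    [[-26,9,117],[0,0,0.63],-0.3],
    [[-26,9,117],[0,0,0.63],-0.3],
    [[-26,9,117],[0,0,0.63],-0.3]
  ]
}}

```text
t: 6.55
position: [0.6573, -0.0621, 0.0693]
tcp_rot: [0.901, 0.434, 0.001, 0.001]
force: [-0.7, 0.2, 0.6]
finger_gap: 0.0611
gripper_force: 0.0
```

Call:
{"name": "send_rows", "arguments": {
  "steps": [
    [[0,0,0],[0,0,0],-0.3],
    [[0,0,0],[0,0,0],-0.3]
  ]
}}

```text
t: 6.75
position: [0.6579, -0.0622, 0.0707]
tcp_rot: [0.899, 0.437, 0.002, 0.002]
force: [0.0, -0.0, 0.5]
finger_gap: 0.0611
gripper_force: 0.0
```

Run:
```python
from h import *
goal(.658,-.0645,.02,-38.7)
top=cap('top','top3.png');sc=cap('scene','scene3.png')
def crop(im,X,w,k):
    u,v=proj(im,X).astype(int);return cv2.resize(im['color'][v-w:v+w,u-w:u+w],(k,k),interpolation=cv2.INTER_CUBIC)
cv2.imwrite('pics/z5.png',np.hstack([crop(sc,[.658,-.0645,.04],25,390),crop(top,[.5564,.196,.1],20,390)]))
```

```text
shift mm [-1.9  1.2 50.7] rot [ 0.0051 -0.0018  0.0103] t 6.75
```

View pics/z5.png

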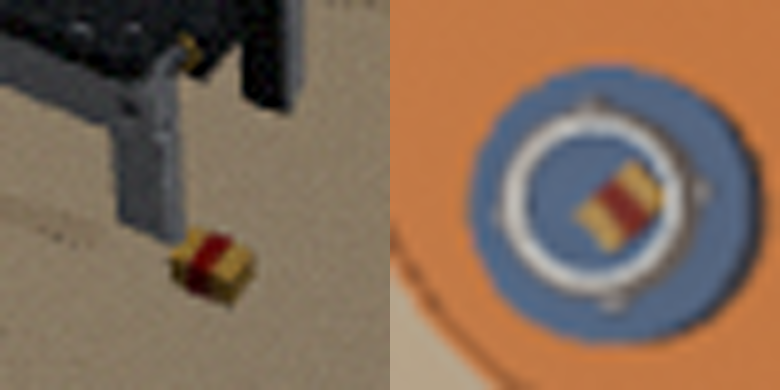

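The right tile shows block_b lying inside the tub, and the left tile shows block_a between the open fingers. Gripping block_a.

Call:
{"name": "send_rows", "arguments": {
  "steps": [
    [[-2,1,30],[0.004,-0.002,0.01],-0.3],
    [[-2,1,51],[0.004,-0.002,0.01],-0.3],
    [[-2,1,51],[0.004,-0.002,0.01],1],
    [[-2,1,51],[0.004,-0.002,0.01],1],
    [[-2,1,51],[0.004,-0.002,0.01],1]
  ]
}}

```text
t: 7.35
position: [0.6574, -0.0646, 0.0193]
tcp_rot: [0.902, 0.432, -0.0, 0.0]
force: [-0.2, -0.9, -0.1]
finger_gap: 0.0402
gripper_force: 0.0
```

Call:
{"name": "send_rows", "arguments": {
  "steps": [
    [[0,0,2],[0,0,0],1],
    [[0,0,2],[0,0,0],1],
    [[0,0,2],[0,0,0],1],
    [[0,0,2],[0,0,0],1],
    [[0,0,2],[0,0,0],1]
  ]
}}

```text
t: 7.85
position: [0.6575, -0.0645, 0.0174]
tcp_rot: [0.902, 0.431, -0.0, 0.0]
force: [0.2, 0.3, 6.1]
finger_gap: 0.0158
gripper_force: 30.6
```

Call:
{"name": "send_rows", "arguments": {
  "steps": [
    [[0,0,-40],[0,0,0],1],
    [[0,0,-90],[0,0,0],1],
    [[0,0,-140],[0,0,0],1],
    [[0,0,-160],[0,0,0],1]
  ]
}}

```text
t: 8.25
position: [0.6588, -0.0644, 0.182]
tcp_rot: [0.902, 0.431, 0.002, 0.002]
force: [-1.0, -1.0, -0.2]
finger_gap: 0.0159
gripper_force: 30.0
```

```bash
python3 -c "
from h import *
goal(.5564,.196,.18,-20)"
```

```text
shift mm [ 138.4 -243.2    1.2] rot [ 0.0051 -0.0015 -0.3298] t 8.25
```

Call:
{"name": "send_rows", "arguments": {
  "steps": [
    [[138,-243,0],[0,0,0],1],
    [[138,-243,0],[0,0,0],1],
    [[138,-243,0],[0,0,0],1],
    [[138,-243,0],[0,0,0],1],
    [[138,-243,0],[0,0,0],1]
  ]
}}

```text
t: 8.75
position: [0.5646, 0.1697, 0.1769]
tcp_rot: [0.902, 0.431, -0.0, 0.0]
force: [1.1, -0.1, 0.4]
finger_gap: 0.0154
gripper_force: 30.0
```

Call:
{"name": "send_rows", "arguments": {
  "steps": [
    [[15,-27,0],[0,0,0],1],
    [[15,-27,0],[0,0,0],1],
    [[15,-27,0],[0,0,0],1]
  ]
}}

```text
t: 9.05
position: [0.554, 0.1968, 0.1768]
tcp_rot: [0.902, 0.432, -0.0, 0.0]
force: [0.1, 0.0, 0.3]
finger_gap: 0.0157
gripper_force: 30.0
```

```bash
python3 -c "
from h import *
goal(.5564,.196,.139,-38.7)"
```

```text
shift mm [ 0.9  2.4 37.8] rot [ 0.0004  0.001  -0.0024] t 9.05
```

Call:
{"name": "send_rows", "arguments": {
  "steps": [
    [[1,2,30],[0,0,0],1],
    [[1,2,37],[0,0,0],1],
    [[1,2,37],[0,0,0],1]
  ]
}}

```text
t: 9.35
position: [0.556, 0.1949, 0.1388]
tcp_rot: [0.903, 0.431, -0.002, 0.0]
force: [-0.9, -0.2, 0.5]
finger_gap: 0.0155
gripper_force: 30.0
```

Call:
{"name": "send_rows", "arguments": {
  "steps": [
    [[0,0,0],[0,0,0],1],
    [[0,0,0],[0,0,0],-0.3],
    [[0,0,0],[0,0,0],-0.3],
    [[0,0,0],[0,0,0],-0.3],
    [[0,0,0],[0,0,0],-0.3]
  ]
}}

```text
t: 9.85
position: [0.5563, 0.1963, 0.1401]
tcp_rot: [0.902, 0.431, -0.0, 0.0]
force: [-0.1, 0.5, -0.2]
finger_gap: 0.0445
gripper_force: 0.0
```

Call:
{"name": "send_rows", "arguments": {
  "steps": [
    [[0,0,0],[0,0,0],-0.3],
    [[0,0,-50],[0,0,0],-0.3]
  ]
}}

```text
t: 10.05
position: [0.5537, 0.1951, 0.1854]
tcp_rot: [0.902, 0.431, -0.005, -0.0]
force: [0.1, -0.9, 0.7]
finger_gap: 0.0594
gripper_force: 0.0
```

```bash
python3 -c "
from h import *
goal(.4491,-.2670,.16,-38.7)"
```

```text
shift mm [-425.   208.9   27.9] rot [-0.0049  0.0083 -0.0035] t 10.05
```

Call:
{"name": "send_rows", "arguments": {
  "steps": [
    [[-425,209,0],[0,0,0],-0.3],
    [[-425,209,0],[0,0,0],-0.3],
    [[-425,209,0],[0,0,0],-0.3],
    [[-425,209,0],[0,0,0],-0.3],
    [[-425,209,0],[0,0,0],-0.3]
  ]
}}

```text
t: 10.55
position: [0.5005, -0.0494, 0.1903]
tcp_rot: [0.902, 0.431, -0.0, 0.0]
force: [0.9, -0.1, 0.8]
finger_gap: 0.0614
gripper_force: 0.0
```

```bash
python3 -c "
from h import *
goal(.4491,-.2670,.16,-38.7)"
```

```text
shift mm [-201.6   96.6   30.5] rot [ 0.0007  0.0006 -0.0035] t 10.55
```

Call:
{"name": "send_rows", "arguments": {
  "steps": [
    [[-202,97,20],[0,0,0],-0.3],
    [[-202,97,20],[0,0,0],-0.3],
    [[-202,97,20],[0,0,0],-0.3],
    [[-202,97,20],[0,0,0],-0.3],
    [[-202,97,60],[0,0,0],-0.3]
  ]
}}

```text
t: 11.05
position: [0.4505, -0.2712, 0.1332]
tcp_rot: [0.903, 0.429, 0.001, 0.004]
force: [1.4, -1.1, -1.4]
finger_gap: 0.061
gripper_force: 0.0
```

Call:
{"name": "send_rows", "arguments": {
  "steps": [
    [[0,0,0],[0,0,0],-0.3],
    [[0,0,0],[0,0,0],-0.3]
  ]
}}

```text
t: 11.25
position: [0.4495, -0.2655, 0.1298]
tcp_rot: [0.902, 0.431, -0.001, -0.0]
force: [0.6, 0.5, 0.2]
finger_gap: 0.061
gripper_force: 0.0
```

Run:
```python
from h import *
goal(.4491,-.267,.064,-38.7)
sc=cap('scene','scene4.png');top=cap('top','top4.png')
s=ctrl.get_state();p=s['position']-[0,0,.017];Y=Rot.from_quat(s['tcp_rot']).apply([0,1,0])
def crop(im,X,w,k):
    u,v=proj(im,X).astype(int);print([((proj(im,p+Y*e*s['finger_gap']/2)-[u-w,v-w]+.5)*k/2/w).round() for e in(-1,0,1)]);return cv2.resize(im['color'][v-w:v+w,u-w:u+w],(k,k),interpolation=cv2.INTER_CUBIC)
cv2.imwrite('pics/z6.png',np.hstack([crop(sc,[.4491,-.267,.08],26,400),crop(top,[.5564,.196,.1],20,400)]))
```

```text
shift mm [-1.4  0.7 65.8] rot [-0.0014  0.0007 -0.0042] t 11.25
[array([256.,  90.]), array([201., 137.]), array([143., 185.])]
[array([1853.,  683.]), array([1924.,  594.]), array([1994.,  505.])]
```

View pics/z6.png

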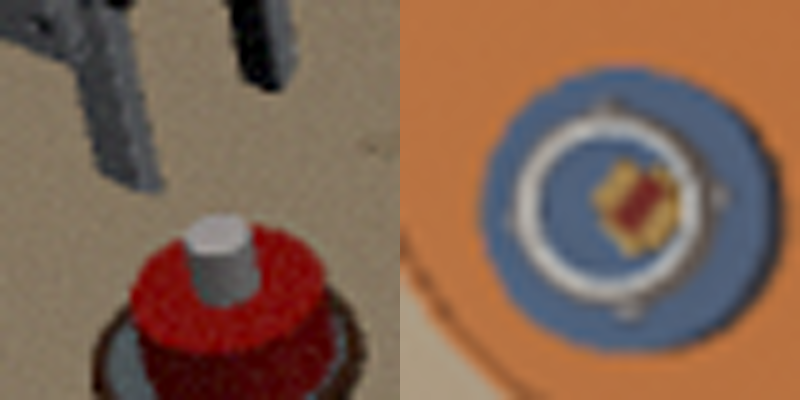

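Both blocks are in the tub, one on top of the other in the right tile. The knob lies directly below the open fingers, so I'll grasp it.

Call:
{"name": "send_rows", "arguments": {
  "steps": [
    [[-1,1,40],[0,0,-0.004],-0.3],
    [[-1,1,60],[0,0,-0.004],-0.3],
    [[-1,1,67],[0,0,-0.004],-0.3],
    [[-1,1,67],[0,0,-0.004],-0.3],
    [[-1,1,67],[0,0,-0.004],-0.3]
  ]
}}

```text
t: 11.85
position: [0.4509, -0.2671, 0.0646]
tcp_rot: [0.901, 0.433, 0.0, 0.001]
force: [-1.0, 0.2, 0.4]
finger_gap: 0.061
gripper_force: 0.0
```

```bash
python3 -c "
from h import *
goal(.4491,-.2670,.06,-38.7)"
```

```text
shift mm [-1.  -1.5  4.6] rot [0.002  0.0004 0.0012] t 11.85
```

Call:
{"name": "send_rows", "arguments": {
  "steps": [
    [[-1,-1,4],[0,0,0],-0.3],
    [[-1,-1,4],[0,0,0],1],
    [[-1,-1,4],[0,0,0],1],
    [[-1,-1,4],[0,0,0],1],
    [[-1,-1,4],[0,0,0],1]
  ]
}}

```text
t: 12.35
position: [0.4486, -0.2674, 0.0593]
tcp_rot: [0.901, 0.433, -0.0, 0.0]
force: [0.9, -0.1, -0.3]
finger_gap: 0.0327
gripper_force: 0.0
```

Call:
{"name": "send_rows", "arguments": {
  "steps": [
    [[0,0,0],[0,0,0],1],
    [[0,0,0],[0,0,0],1],
    [[0,0,0],[0,0,0],1]
  ]
}}

```text
t: 12.65
position: [0.4487, -0.2674, 0.0593]
tcp_rot: [0.901, 0.433, -0.0, 0.0]
force: [0.7, -1.0, 1.7]
finger_gap: 0.0233
gripper_force: 30.3
```

Call:
{"name": "send_rows", "arguments": {
  "steps": [
    [[0,0,-25],[0,0,0],1],
    [[0,0,-60],[0,0,0],1],
    [[0,0,-100],[0,0,0],1],
    [[0,0,-130],[0,0,0],1],
    [[0,0,-150],[0,0,0],1]
  ]
}}

```text
t: 13.15
position: [0.4489, -0.2674, 0.2115]
tcp_rot: [0.901, 0.433, 0.0, 0.001]
force: [-0.3, -0.4, -1.5]
finger_gap: 0.0233
gripper_force: 30.1
```

```bash
python3 -c "
from h import *
goal(.5564,.196,.20,-38.7)"
```

```text
shift mm [ 428.9 -205.7   10.8] rot [0.0021 0.0005 0.0004] t 13.15
```

Moving more gently with the cap held.

Call:
{"name": "send_rows", "arguments": {
  "steps": [
    [[36,-17,0],[0,0,0],1],
    [[72,-34,0],[0,0,0],1],
    [[108,-51,0],[0,0,0],1],
    [[144,-68,0],[0,0,0],1],
    [[180,-85,0],[0,0,0],1]
  ]
}}

```text
t: 13.65
position: [0.4947, -0.072, 0.209]
tcp_rot: [0.901, 0.433, -0.0, 0.0]
force: [1.0, -0.3, -1.2]
finger_gap: 0.0234
gripper_force: 30.2
```

Call:
{"name": "send_rows", "arguments": {
  "steps": [
    [[36,-17,0],[0,0,0],1],
    [[72,-34,0],[0,0,0],1],
    [[108,-51,0],[0,0,0],1],
    [[144,-68,0],[0,0,0],1],
    [[180,-85,0],[0,0,0],1]
  ]
}}

```text
t: 14.15
position: [0.5408, 0.1216, 0.2088]
tcp_rot: [0.901, 0.433, -0.0, 0.0]
force: [0.9, -0.6, -1.1]
finger_gap: 0.0235
gripper_force: 30.2
```

Call:
{"name": "send_rows", "arguments": {
  "steps": [
    [[35,-17,0],[0,0,0],1],
    [[60,-30,0],[0,0,0],1],
    [[68,-35,3],[0,0,0],1],
    [[68,-35,3],[0,0,0],1],
    [[68,-35,3],[0,0,0],1]
  ]
}}

```text
t: 14.65
position: [0.5559, 0.1937, 0.2055]
tcp_rot: [0.902, 0.433, -0.001, 0.0]
force: [-0.1, -0.9, -1.1]
finger_gap: 0.0236
gripper_force: 30.2
```

Run:
```python
from h import *
goal(.5564,.196,.172,-38.7);print(ctrl.get_state()['position'],ctrl.get_state()['finger_gap'])
sc=cap('scene','scene5.png');top=cap('top','top5.png')
O=[]
def crop(im,X,w,k):
    u,v=proj(im,X).astype(int);print('origin',u-w,v-w,k/2/w);return cv2.resize(im['color'][v-w:v+w,u-w:u+w],(k,k),interpolation=cv2.INTER_CUBIC)
cv2.imwrite('pics/z7.png',np.hstack([crop(sc,[.5564,.196,.13],30,400),crop(top,[.5564,.196,.1],25,400)]))
```

```text
shift mm [ 2.2 -1.1 33.5] rot [ 0.0003  0.0017 -0.0005] t 14.65
[0.55592996 0.19366511 0.20554599] 0.023582790478923005
origin 303 137 6.666666666666667
origin 175 175 8.0
```

View pics/z7.png

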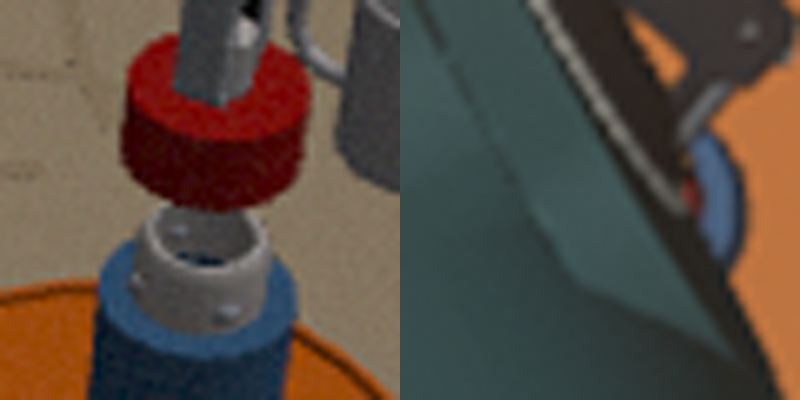

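The left tile shows the cap above the neck. Its lower rim spans x from 121 to 303, the cap top edge from 127 to 312, the shoulder from 98 to 298 and the neck from 133 to 270. I'll compare this with predictions before lowering.

Run:
```python
from h import *
sc=load('scene');p=ctrl.get_state()['position']
def span(c,r):
    th=np.linspace(0,6.283,200);P=np.array([proj(sc,[c[0]+r*np.cos(t),c[1]+r*np.sin(t),c[2]]) for t in th]);P=(P-[303,137]+.5)*6.6667;return P.min(0).round(),P.max(0).round()
print('cap top',span([p[0],p[1],p[2]-.017],.035),'rim',span([p[0],p[1],p[2]-.051],.035))
for y in(.196,):
  for n,z,r in(('shoulder',.084,.04),('neck',.094,.027),('mouth',.1145,.023)): print(n,span([.5564,y,z],r))
```

```text
cap top (array([123.,  29.]), array([308., 143.])) rim (array([115.,  99.]), array([297., 213.]))
shoulder (array([ 95., 228.]), array([296., 360.]))
neck (array([130., 230.]), array([266., 319.]))
mouth (array([144., 197.]), array([261., 273.]))
```

Call:
{"name": "send_rows", "arguments": {
  "steps": [
    [[1,-1,10],[0,0,0],1],
    [[1,-1,20],[0,0,0],1],
    [[1,-1,30],[0,0,0],1],
    [[1,-1,35],[0,0,0],1],
    [[1,-1,35],[0,0,0],1]
  ]
}}

```text
t: 15.25
position: [0.5554, 0.1962, 0.1698]
tcp_rot: [0.901, 0.433, -0.001, 0.0]
force: [-0.1, 0.7, -0.9]
finger_gap: 0.023
gripper_force: 30.2
```

Call:
{"name": "send_rows", "arguments": {
  "steps": [
    [[0,0,4],[0,0,0],1],
    [[0,0,8],[0,0,0],1],
    [[0,0,12],[0,0,0],1],
    [[0,0,12],[0,0,0],1]
  ]
}}

```text
t: 15.65
position: [0.5558, 0.1962, 0.1583]
tcp_rot: [0.901, 0.433, -0.001, 0.0]
force: [0.7, -1.0, -1.7]
finger_gap: 0.0235
gripper_force: 30.2
```

```bash
python3 -c "
from h import *
goal(.5564,.1955,.157,-38.7);s=ctrl.get_state();print(s['force'],s['ft_torque'])"
```

```text
shift mm [-0.2  0.9  1.3] rot [0.0001 0.0012 0.0005] t 15.65
[ 0.70451797 -0.99982123 -1.71919591] [-0.20684863 -0.19024461 -0.02136465]
```

The rim is over the mouth with no contact force. I'll go on to the balls and through the click.

Call:
{"name": "send_rows", "arguments": {
  "steps": [
    [[0,0,2],[0,0,0],1],
    [[0,0,4],[0,0,0],1],
    [[0,0,6],[0,0,0],1],
    [[0,0,8],[0,0,0],1],
    [[0,0,8],[0,0,0],1]
  ]
}}

```text
t: 16.15
position: [0.5558, 0.1963, 0.1506]
tcp_rot: [0.901, 0.433, -0.0, 0.0]
force: [1.3, -1.3, -1.9]
finger_gap: 0.0232
gripper_force: 30.1
```

Call:
{"name": "send_rows", "arguments": {
  "steps": [
    [[0,0,1],[0,0,0],1],
    [[0,0,2],[0,0,0],1],
    [[0,0,3],[0,0,0],1],
    [[0,0,3],[0,0,0],1]
  ]
}}

```text
t: 16.55
position: [0.5564, 0.1964, 0.1484]
tcp_rot: [0.901, 0.433, 0.0, 0.0]
force: [0.5, -1.1, 5.3]
finger_gap: 0.0232
gripper_force: 30.9
```

Call:
{"name": "send_rows", "arguments": {
  "steps": [
    [[0,0,1],[0,0,0],1],
    [[0,0,2],[0,0,0],1],
    [[0,0,3],[0,0,0],1],
    [[0,0,4],[0,0,0],1],
    [[0,0,4],[0,0,0],1]
  ]
}}

```text
t: 17.05
position: [0.5563, 0.1962, 0.144]
tcp_rot: [0.901, 0.433, 0.0, 0.0]
force: [2.5, -1.8, 0.7]
finger_gap: 0.0232
gripper_force: 30.3
```

Call:
{"name": "send_rows", "arguments": {
  "steps": [
    [[0,0,1],[0,0,0],1],
    [[0,0,2],[0,0,0],1],
    [[0,0,3],[0,0,0],1],
    [[0,0,4],[0,0,0],1],
    [[0,0,4],[0,0,0],1]
  ]
}}

```text
t: 17.55
position: [0.5556, 0.1961, 0.1392]
tcp_rot: [0.901, 0.433, -0.001, 0.0]
force: [4.4, -1.8, -5.8]
finger_gap: 0.0235
gripper_force: 30.2
```

Call:
{"name": "send_rows", "arguments": {
  "steps": [
    [[0,0,1],[0,0,0],1],
    [[0,0,2],[0,0,0],1],
    [[0,0,3],[0,0,0],1],
    [[0,0,4],[0,0,0],1],
    [[0,0,4],[0,0,0],1]
  ]
}}

```text
t: 18.05
position: [0.5559, 0.1965, 0.1359]
tcp_rot: [0.901, 0.433, -0.0, 0.0]
force: [1.8, -2.4, -0.0]
finger_gap: 0.0235
gripper_force: 30.8
```

Call:
{"name": "send_rows", "arguments": {
  "steps": [
    [[0,0,1],[0,0,0],1],
    [[0,0,1.5],[0,0,0],1],
    [[0,0,2],[0,0,0],1],
    [[0,0,2],[0,0,0],1]
  ]
}}

```text
t: 18.45
position: [0.5563, 0.1968, 0.1353]
tcp_rot: [0.901, 0.433, 0.0, 0.0]
force: [-4.1, -3.2, 20.1]
finger_gap: 0.0238
gripper_force: 33.1
```

The hard stop came at 0.1353 m, as predicted for the seat. Pushing a bit more firmly.

Call:
{"name": "send_rows", "arguments": {
  "steps": [
    [[0,0,0.8],[0,0,0],1],
    [[0,0,1.2],[0,0,0],1],
    [[0,0,1.2],[0,0,0],1],
    [[0,0,1.2],[0,0,0],1],
    [[0,0,1.2],[0,0,0],1]
  ]
}}

```text
t: 18.95
position: [0.5566, 0.1972, 0.1352]
tcp_rot: [0.901, 0.433, 0.001, 0.0]
force: [-7.8, -4.3, 36.0]
finger_gap: 0.023
gripper_force: 34.9
```

Run:
```python
from h import *
sc=cap('scene','scene6.png')
u,v=proj(sc,[.5564,.196,.1]).astype(int)
cv2.imwrite('pics/z8.png',cv2.resize(sc['color'][v-50:v+50,u-60:u+60],(720,600),interpolation=cv2.INTER_CUBIC));s=ctrl.get_state();print(s['position'],s['force'])
```

```text
[0.55662381 0.1971902  0.13518957] [-7.78078885 -3.99707614 34.67417333]
```

View pics/z8.png

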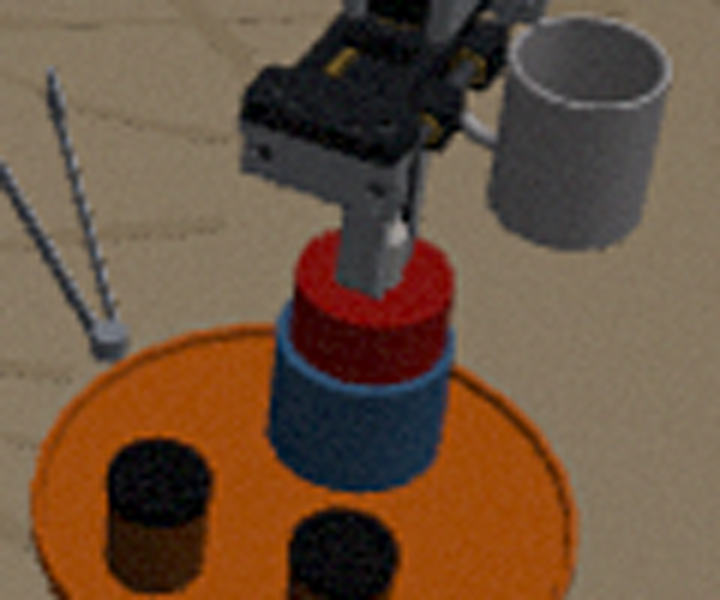

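The cap, at about (373,320), sits flat on the blue shoulder with no white neck showing. The gripper is still pressing with about 35 N, so I'm handing in.

```bash
python3 -c "
from h import *
print(order.sign_off())"
```

```text
the job is handed in; nothing more can be done
None
```

Both stock blocks are in the tub, and the red cap is pressed past the click onto the shoulder; I handed the job in at about 19 s with the gripper still on the cap, pushing down at about 35 N.

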